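# Hold the bench lathe's key switch at run

### The job

Take the red key out of the wooden stand, push it into the keyway of the grey switch box until its collar sits on the brass face (wiggle it past the sticky pins), then turn it clockwise a full quarter turn, to the stop at the green mark. The switch springs back when let go, so finish while still gripping the key and holding it turned, fully home. Leave the blue and yellow keys in the stand and do not disturb the other things on the bench.

Things in the scene. Friction and masses are not known exactly. Their poses are not given: they have to be found in the camera images.
- key_red: red-bowed key, upright in the stand; use this one. 72 mm tall, 60 g +-30 %. Origin: centre of the blade's lower end; z up, y along the width of blade and bow, x through their thickness. Blade 0-26 mm (16 mm wide, 5 thick, wedge nose 13 wide, 2 thick at its end), round collar 26-30 mm (28 across), neck 30-38 mm (18 wide, 8 thick), bow 38-72 mm (36 wide, 10 thick). Fits the keyway either way round
- key_blue: blue-bowed key, upright in the stand; same shape as the red one; stays in the stand
- key_yellow: yellow-bowed key, upright in the stand; same shape as the red one; stays in the stand
- stand: fixed block of light wood, 60 mm (x) by 200 (y) by 45 high, origin at the centre of its underside. Three slots along y, at y = -60, 0, +60 mm, each 8 by 19 mm and 30 deep, hold the keys in any order: blade in the slot, collar on the stand's top (a key's origin is 19 mm above the table), key y along the stand's y
- lock_box: fixed grey steel box, 120 mm (x) by 160 (y) by 70 high, foot 150 by 50 by 6, origin at the centre of its underside. On top a dark steel ring, 60 mm outside, 46 inside, 10 high, surrounds the brass rotor. 42 mm from the centre: a red dot (off) towards +y, a green dot (run) towards +x
- keyway (a point): centre of the keyway's mouth in the brass rotor's face, 80 mm above the table, level with the ring; turns with the rotor: z up, y along the slot. Slot 18.5 mm (y) by 7.5 (x), 2 mm chamfer, deeper than the blade. Black pointer at its +y end, towards the red dot at rest. Two sticky sprung pins, 10 and 18 mm down, one each side, are pushed aside by the blade: 5 to 15 N downward
- switch (a joint): turn of the rotor in rad: 0 at rest (slot along the box's y), growing clockwise seen from above to a hard stop at 1.60 (a quarter turn is 1.57, pointer at the green dot). A spring pulls it back to 0: 0.025 N m at 0, 0.105 N m at the quarter turn
- chuck: loose three-jaw steel lathe chuck, 72 mm across, 44 mm high, origin at the centre of its underside; leave alone
- oil: loose white oil bottle with red cap, 52 mm across, 125 mm high, origin at the centre of its underside; leave alone
- pulley: loose black stepped pulley, 66 mm across, 30 mm high, origin at the centre of its underside; leave alone
- tin: loose open aluminium parts tin, 68 mm across, 40 mm high, origin at the centre of its underside; leave alone
- driver: loose screwdriver with orange handle, 150 mm long, lying flat along its own x; leave alone
Not all that is in view belongs to the job. What is shaped like the key_red but pink is not meant.

How it is judged (in metres and radians):
On the way, in this order (a step that is already met when the one before it is completed fails the run):
1. the red key is lifted clear of the stand (z of key_red in the frame of stand above 0.05 m), for 0.1 s.
2. the red key is fully home in the keyway, the switch not yet turned (z of key_red in the frame of keyway below -0.023 m and horizontal distance between key_red and keyway below 0.005 m and angle between key_red's own z axis and vertical below 0.12 rad and value of joint switch below 0.5 rad), for 0.1 s.
At the end, for the whole second after the job is handed in: The red key is home in the keyway (blade at least 23 of its 26 mm deep, within 5 mm of the keyway's centre, upright within 0.12 rad), the switch is held at more than 1.42 rad of its 1.57 rad quarter turn, and the fingers still grip the key with more than 2 N; nothing is let go (z of key_red in the frame of keyway below -0.023 m and horizontal distance between key_red and keyway below 0.005 m and angle between key_red's own z axis and vertical below 0.12 rad and value of joint switch above 1.42 rad and contact force between the fingers and key_red above 2 N); the arm keeps its last pose, push and grip.
It fails at once if the blue or yellow key is pulled out of its slot (distance of any of key_blue, key_yellow from where it was at the start of the episode above 0.015 m).
It fails at once if a bystander (chuck, oil bottle, pulley, tin, screwdriver) is shifted by more than 25 mm (distance of any of chuck, oil, pulley, tin, driver from where it was at the start of the episode above 0.025 m).
It also fails if it takes over 48 s, if anything falls off the work surface, if the arm or the gripper's body presses on something with over 40 N, if the wrist force passes 120 N, or if a joint passes its speed limit or range.

### The arm

A 7-joint arm with a two-finger parallel gripper is mounted at the origin on the work surface. World frame = base frame: x ahead of the robot, y to its left, z up, the work surface at z = 0. Lengths are in m, angles in degrees, forces in N, time in s.
With the tool pointing down it reaches from about 0.4 to 0.875 m from the base axis. Payload 6.5 kg.
Tool frame: the origin (TCP) lies midway between the tips of the shut fingers; the grasp point (between the pads) lies 19 mm behind it (hold_point_z is the distance from the TCP to the grasp point, in m); z points along the fingers, y is the line along which they close (so a half turn about z gives the same grasp; the last joint's range is limited). The gripper opens to 88 mm and grips with 3 to 60 N. Pads are 18 mm wide; open, the fingers measure 123 mm over their backs; the gripper's body (75 mm by 187 mm) begins 45 mm behind the grasp point.
Start: joints at [-75.928, 30.733, -0.252, 88.115, 0.149, 61.152, -4.079], TCP at [0.199, 0.619, 0.239] pointing down, gripper open.
Joint ranges: [-154.64, 154.64], [-21.42, 123.67], [-72.66, 72.17], [13.99, 137.28], [-74.86, 254.86], [10.95, 109.41], [-158.01, 158.01]. Speed limits (degrees/s): [136.94, 136.94, 180, 180, 180, 180, 180].

### API

Orientations are given as [roll, pitch, yaw] about the fixed x, y, z axes, in that order (R = Rz(yaw) Ry(pitch) Rx(roll)).
In Python, from workcell import * gives the robot as it stands.
- The arm moves only by the tool drive_tool, never from a script. Its argument "moves" is a list of rows, each a list of 7 numbers: the shift along the world's x, y, z in m, then the turn, a rotation vector about the world's x, y, z in rad, then the opening, from 0 (shut) to 1 (fully open). A call has 1 to 12 rows; each row shifts and turns the commanded pose from where the row before left it; what a row does not reach is not made up. A row lasts 1/8 s, in which the tool goes at most 62.5 mm and 10.7 degrees, less where a joint would pass 70% of its speed; a pose out of reach is approached as far as the arm can. A call with a gripper value outside its range is refused whole. The fingers move at their own pace and stop on an object; "newtons" is the grip in N (left out, the last holds). Time passes only in rows, so rows that do not move let the fingers close. It gives the time, the measured TCP pose, the force, the opening and the grip force at its end, in the units of the state.
- sense(): the state, without advancing time (a new reading comes with each control period).
- grab_frame(name): name is "scene" or "top" or "wrist"; returns a dict with "frame" (480x640x3 uint8, red, green, blue), "depth" (480x640 float32, m along the optical axis (not along the pixel's ray), 0 where there is no reading), "fx", "fy", "cx", "cy" (pixels), "k1" (the pictures are not rectified: a ray, as slopes to the right and down, at radius r is drawn at 1 + k1 r^2 times it, then the intrinsics apply), "world_to_cam" (4x4, takes a point from world to camera coordinates); the wrist camera has in their place "tool_from_camera" (4x4, takes a point from camera to tool coordinates, whose origin is the TCP and whose axes are the flange's). Camera axes: x right, y down, z forward; pixel columns grow to the right and rows downward; lengths in m; the calibration is good to about 2 mm. A picture is of the moment at which its call begins: read the wrist's pose just before it.
- hand_in(): hands the job in; it is judged then, once.
The state is a dict: "clock": time; "joints": joint angles; "joint_vel": joint speeds; "joint_torque": joint torques, N m; "tcp_pos": TCP position; "tcp_rot": TCP orientation; "ft_force": force on the tool from outside, world axes, zero at the start; "torque": the same for the moment, N m; "opening": finger opening in m; "grasp_force": force on a finger pad.
Only numpy, scipy, OpenCV 4.12 (cv2) and the standard library are available. Lean on these libraries where they do the work, as an engineer would, in place of code of your own. Each camera call takes 0.05 s, during which the arm holds its last target. There are 200 camera calls.

## Working session

There is one attempt and no reset: what is moved stays moved. The work goes in short steps, Python scripts to look and compute and a tool call to move; the robot and the scene stay as the last step left them, time stands still between calls to the robot, and variables do not carry over. Pictures are saved under pics/ and viewed, at most 10 in all, crops included, and the job is handed in when it is done.

Besides the shell and the picture viewer there is one more tool, called after "Request:" as a command line: name --pt "numbers of a row" for each row, then --argument value for the rest. drive_tool: Moves the arm, as the interface text tells. Its arguments: {"type":"object","properties":{"moves":{"type":"array"},"newtons":{"type":"number"}},"required":["moves"]}

```bash
mkdir -p pics
cat > h.py <<'E'
from workcell import *
import numpy as np, cv2
def ray(f,u,v):
    x,y=(u-f["cx"])/f["fx"],(v-f["cy"])/f["fy"]; X,Y=x,y
    for _ in range(20):
        s=1+f["k1"]*(X*X+Y*Y); X,Y=x/s,y/s
    return np.array([X,Y,1.])
def c2w(f): return np.linalg.inv(f["world_to_cam"])
def onplane(f,u,v,z,T=None):
    T=c2w(f) if T is None else T
    d=T[:3,:3]@ray(f,u,v); o=T[:3,3]
    return o+d*(z-o[2])/d[2]
def bydepth(f,u,v,T=None):
    T=c2w(f) if T is None else T
    return T[:3,:3]@(ray(f,u,v)*f["depth"][int(v),int(u)])+T[:3,3]
def save(f,n): cv2.imwrite("pics/"+n,f["frame"][:,:,::-1])
E
python3 - <<'E'
from h import *
import pickle
s=sense(); print(s)
for n in("scene","top"):
    f=grab_frame(n); save(f,n+".png"); pickle.dump(f,open(n+".pkl","wb"))
    print(n,c2w(f)[:3,3],f["fx"],f["k1"])
E
```

```text
{'clock': 0.0, 'joints': array([-75.93009067,  30.77933485,  -0.25328822,  88.16871183,
         0.14884054,  61.15283249,  -4.0819574 ]), 'joint_vel': array([ 0.00273295,  0.00212804,  0.04140967,  0.02837301,  0.03627711,
       -0.02150814, -0.1018597 ]), 'joint_torque': array([-6.50411348e-04, -5.70991480e+01,  9.90261734e-01, -2.51605725e+01,
       -5.63691230e-02,  1.78609678e-02,  1.54601285e-04]), 'tcp_pos': array([0.19922022, 0.61807772, 0.23783199]), 'tcp_rot': array([-1.79899748e+02,  7.78501695e-03,  1.62137792e+02]), 'ft_force': array([0.50086296, 0.06129433, 0.2813006 ]), 'torque': array([0.02481326, 0.01355058, 0.04784585]), 'grasp_force': 0.0, 'opening': 0.08806053810398631}
scene [ 1.50153124 -0.04968503  0.77034854] 520.3349887728153 -0.14605225526547175
top [4.52943422e-01 5.03872076e-04 1.11382278e+00] 486.03822808186743 -0.036090968288005815
```

View pics/top.png

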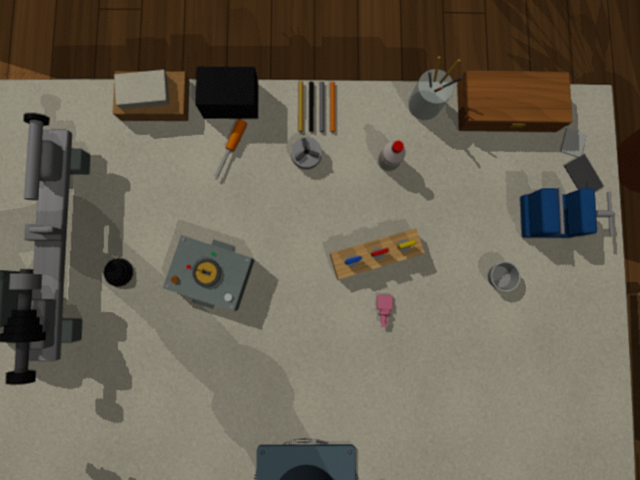

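View pics/scene.png

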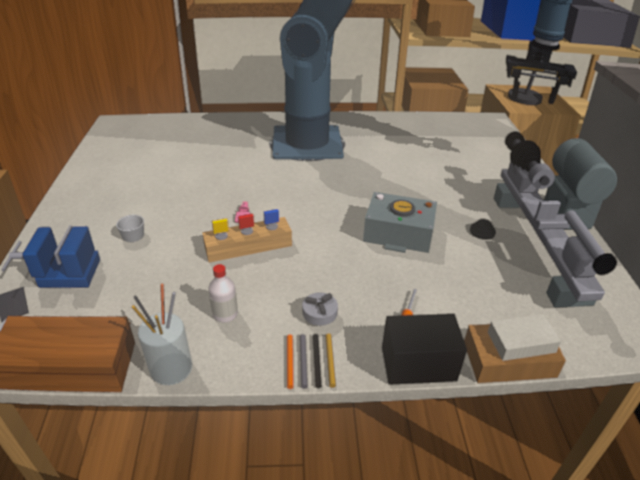

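The top view shows the stand with the blue (353,260), red (380,252) and yellow (406,244) keys. The lock box rotor is at (207,273), with the red dot at (188,267) and the green dot at (213,254). The scene view agrees, with red at (246,220).

Things that could be taken for the red key: the red bow in the stand (380,252 top), the pink look-alike lying flat (385,308), the oil cap (398,147) and the red dot (188,267). I choose the middle bow in the stand.

```bash
cat > m.py <<'E'
from h import *
import pickle
t=pickle.load(open("top.pkl","rb")); s=pickle.load(open("scene.pkl","rb"))
def blob(f,lo,hi,box,lo2=None):
    hsv=cv2.cvtColor(f["frame"],cv2.COLOR_RGB2HSV); m=cv2.inRange(hsv,lo,hi)
    k=np.zeros_like(m); x0,y0,x1,y1=box; k[y0:y1,x0:x1]=m[y0:y1,x0:x1]
    n,l,st,c=cv2.connectedComponentsWithStats(k)
    if n<2: return None
    i=1+np.argmax(st[1:,4]); ys,xs=np.where(l==i)
    return c[i],st[i],cv2.minAreaRect(np.c_[xs,ys].astype(np.float32))
def tri(a,b):
    A=[];B=[]
    for f,p in((t,a),(s,b)):
        T=c2w(f); d=T[:3,:3]@ray(f,*p); d/=np.linalg.norm(d); P=np.eye(3)-np.outer(d,d); A.append(P);B.append(P@T[:3,3])
    return np.linalg.lstsq(np.vstack(A),np.hstack(B),rcond=None)[0]
for nm,lo,hi in(("red",(0,150,90),(6,255,255)),("red2",(172,150,90),(180,255,255)),("blue",(105,150,60),(125,255,255)),("yel",(24,150,90),(35,255,255))):
    a=blob(t,lo,hi,(325,225,430,285)); b=blob(s,lo,hi,(195,195,300,260))
    print(nm,a and (a[0],a[1],onplane(t,*a[0],.091)), b and (b[0],b[1]))
    if a and b: print("  tri",tri(a[0],b[0]))
for nm,lo,hi,bx in(("reddot",(0,120,60),(8,255,255),(180,258,196,275)),("green",(45,90,40),(85,255,255),(205,247,222,262)),("brass",(15,120,60),(30,255,255),(190,255,225,290))):
    a=blob(t,lo,hi,bx); z=.08 if nm=="brass" else .07
    print(nm,a and (a[0],a[1],onplane(t,*a[0],z)))
for p in((380,252),(207,262),(240,262),(368,262)): print(p,bydepth(t,*p))
c=np.hstack([cv2.resize(t["frame"][y:y+75,x:x+100],(400,300),interpolation=cv2.INTER_CUBIC) for x,y in((330,215),(160,235))])
c2=np.hstack([cv2.resize(s["frame"][y:y+75,x:x+100],(400,300),interpolation=cv2.INTER_CUBIC) for x,y in((195,190),(350,185))])
cv2.imwrite("pics/crop.png",np.vstack([c,c2])[:,:,::-1])
E
python3 m.py
```

```text
red (array([379.80645161, 251.64516129]), array([372, 248,  16,   8,  62], dtype=int32), array([ 0.5296581 , -0.15667031,  0.091     ])) (array([245.81325301, 220.79518072]), array([239, 214,  15,  15, 166], dtype=int32))
  tri [ 0.53088705 -0.15827566  0.07446562]
red2 None (array([243.5, 215. ]), array([243, 215,   2,   1,   2], dtype=int32))
blue (array([352.67272727, 259.76363636]), array([346, 257,  15,   7,  55], dtype=int32), array([ 0.512391  , -0.09897536,  0.091     ])) (array([271.42857143, 211.92857143]), array([265, 210,  12,   5,  28], dtype=int32))
  tri [ 0.51272298 -0.09915409  0.08536033]
yel (array([406.86567164, 243.49253731]), array([399, 240,  16,   8,  67], dtype=int32), array([ 0.54710659, -0.21463068,  0.091     ])) (array([220.40952381, 224.16190476]), array([213, 219,  14,  13, 105], dtype=int32))
  tri [ 0.54815548 -0.21524734  0.0788532 ]
reddot (array([188. , 266.5]), array([186, 265,   5,   4,  16], dtype=int32), array([0.49851311, 0.25203317, 0.07      ]))
green (array([213.11111111, 253.72222222]), array([211, 252,   5,   5,  18], dtype=int32), array([0.52605018, 0.19888775, 0.07      ]))
brass (array([205.83333333, 272.25423729]), array([195, 262,  22,  22, 354], dtype=int32), array([0.48598702, 0.21154539, 0.08      ]))
(380, 252) [ 0.52888202 -0.15702214  0.09132159]
(207, 262) [0.50775518 0.20971529 0.07926886]
(240, 262) [0.50838838 0.14089472 0.07023623]
(368, 262) [ 0.51022798 -0.13743101  0.04393676]
```

View pics/crop.png

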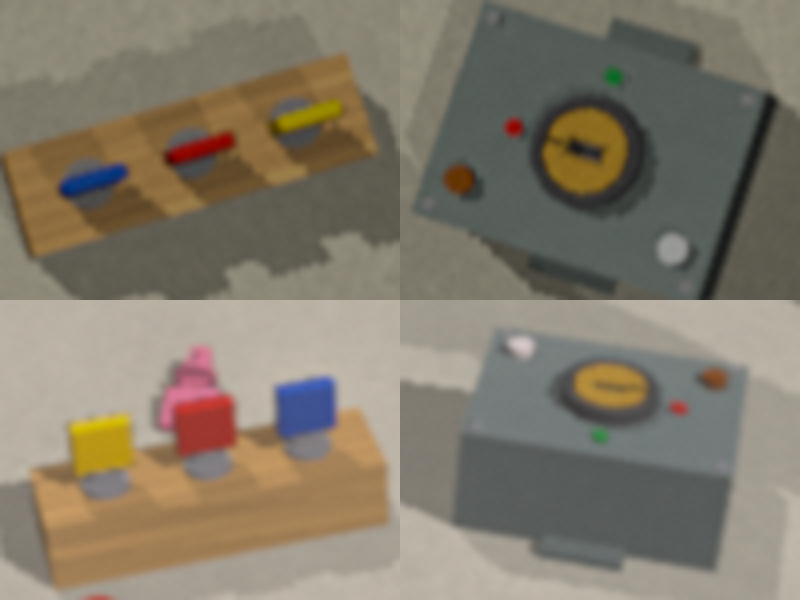

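Request:
drive_tool --pt "0.03 -0.032 0.003 0 0 -0.0965 1" --pt "0.03 -0.032 0.003 0 0 -0.0965 1" --pt "0.03 -0.032 0.003 0 0 -0.0965 1" --pt "0.03 -0.032 0.003 0 0 -0.0965 1" --pt "0.03 -0.032 0.003 0 0 -0.0965 1" --pt "0.03 -0.032 0.003 0 0 -0.0965 1" --pt "0.03 -0.032 0.003 0 0 -0.0965 1" --pt "0.03 -0.032 0.003 0 0 -0.0965 1" --pt "0.03 -0.032 0.003 0 0 -0.0965 1" --pt "0.03 -0.032 0.003 0 0 -0.0965 1" --pt "0 0 0 0 0 0 1" --pt "0 0 0 0 0 0 1"

```text
clock: 1.6
tcp_pos: [0.4986, 0.2993, 0.2683]
tcp_rot: [-179.9, -0.0, 106.9]
ft_force: [0.6, -0.6, 0.1]
opening: 0.0882
grasp_force: 0.0
```

```bash
cat > w.py <<'E'
import sys
from h import *
from scipy.spatial.transform import Rotation as R
def wrist():
    s=sense(); f=grab_frame("wrist"); T=np.eye(4)
    T[:3,:3]=R.from_euler("xyz",s["tcp_rot"],degrees=True).as_matrix(); T[:3,3]=s["tcp_pos"]
    return s,f,T@f["tool_from_camera"]
if __name__=="__main__":
    s,f,T=wrist(); save(f,sys.argv[1])
    print(s["clock"],s["tcp_pos"],s["tcp_rot"],s["joints"].round(1)); print(T.round(4)); print(f["fx"],f["tool_from_camera"].round(3))
E
python3 w.py wbox.png
```

```text
1.6 [0.49859873 0.29930851 0.26828896] [-1.79938660e+02 -2.42628357e-02  1.06922152e+02] [-49.2  22.8  18.2  97.9  -8.   60.6 -11.4]
[[ 0.9572  0.2796  0.0747  0.4782]
 [ 0.2894 -0.923  -0.2536  0.3644]
 [-0.0019  0.2644 -0.9644  0.4148]
 [ 0.      0.      0.      1.    ]]
383.9675486138197 [[-0.002 -0.964 -0.265  0.068]
 [ 1.    -0.001 -0.001 -0.001]
 [ 0.001 -0.265  0.964 -0.146]
 [ 0.     0.     0.     1.   ]]
```

View pics/wbox.png

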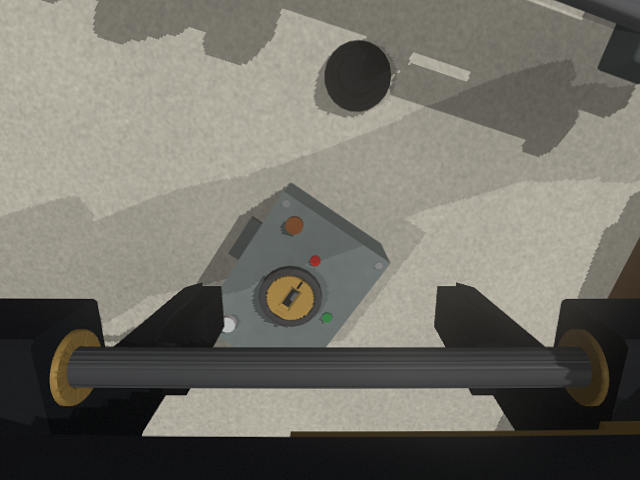

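The wrist view shows the box: rotor (291,296), red dot (315,261), green dot (327,318), with the slot running up-right. The black disc at (357,75) is the pulley.

```bash
cat > box.py <<'E'
from w import *
def cen(f,lo,hi,box):
    m=cv2.inRange(cv2.cvtColor(f["frame"],cv2.COLOR_RGB2HSV),lo,hi); k=np.zeros_like(m);x0,y0,x1,y1=box;k[y0:y1,x0:x1]=m[y0:y1,x0:x1]
    n,l,st,c=cv2.connectedComponentsWithStats(k); i=1+np.argmax(st[1:,4]); return c[i],st[i]
s,f,T=wrist()
r,_=cen(f,(0,150,60),(8,255,255),(305,250,326,272)); g,_=cen(f,(45,90,40),(85,255,255),(315,308,338,328))
b,bs=cen(f,(15,120,60),(30,255,255),(255,265,330,330))
m=cv2.inRange(cv2.cvtColor(f["frame"],cv2.COLOR_RGB2HSV),(15,120,60),(30,255,255))[265:330,255:330]
e=cv2.minEnclosingCircle(cv2.findNonZero(m))[0]
R_,G=onplane(f,*r,.07,T),onplane(f,*g,.07,T); B=onplane(f,e[0]+255,e[1]+265,.08,T)
print("red",R_,"green",G,"brass",B,bs)
d=(R_-G)[:2]; print("len",np.hypot(*d),"box yaw",np.degrees(np.arctan2(d[1],d[0]))-135)
q=np.radians(np.degrees(np.arctan2(d[1],d[0]))-135); x=np.array([np.cos(q),np.sin(q)]);y=np.array([-x[1],x[0]])
print("centre",((R_+G)[:2]-.042*(x+y))/2)
E
python3 box.py
```

```text
red [0.49774846 0.25191961 0.07      ] green [0.52508581 0.19887848 0.07      ] brass [0.48457613 0.21273877 0.08      ] [ 266  277   48   44 1480]
len 0.05967153458432077 box yaw -17.733459452569505
centre [0.4850186  0.21179326]
```

Request:
drive_tool --pt "0.003 -0.045 -0.003 0 0 0 1" --pt "0.003 -0.045 -0.003 0 0 0 1" --pt "0.003 -0.045 -0.003 0 0 0 1" --pt "0.003 -0.045 -0.003 0 0 0 1" --pt "0.003 -0.045 -0.003 0 0 0 1" --pt "0.003 -0.045 -0.003 0 0 0 1" --pt "0.003 -0.045 -0.003 0 0 0 1" --pt "0.003 -0.045 -0.003 0 0 0 1" --pt "0.003 -0.045 -0.003 0 0 0 1" --pt "0.004 -0.052 -0.021 0 0 0 1" --pt "0 0 -0.02 0 0 0 1" --pt "0 0 0 0 0 0 1"

```text
clock: 3.2
tcp_pos: [0.5295, -0.157, 0.1993]
tcp_rot: [-179.8, -0.1, 106.9]
ft_force: [-0.0, 0.6, 0.2]
opening: 0.0877
grasp_force: 0.0
```

```bash
python3 w.py wkey.png
```

```text
3.2 [ 0.52951018 -0.15704987  0.19933821] [-1.79841503e+02 -1.13265496e-01  1.06927746e+02] [ -8.2  25.7  26.2 106.3 -14.2  51.4  41.6]
[[ 0.9572  0.2802  0.0728  0.5094]
 [ 0.2895 -0.9232 -0.2527 -0.0921]
 [-0.0036  0.2629 -0.9648  0.346 ]
 [ 0.      0.      0.      1.    ]]
383.9675486138197 [[-0.002 -0.964 -0.265  0.068]
 [ 1.    -0.001 -0.001 -0.001]
 [ 0.001 -0.265  0.964 -0.146]
 [ 0.     0.     0.     1.   ]]
```

View pics/wkey.png

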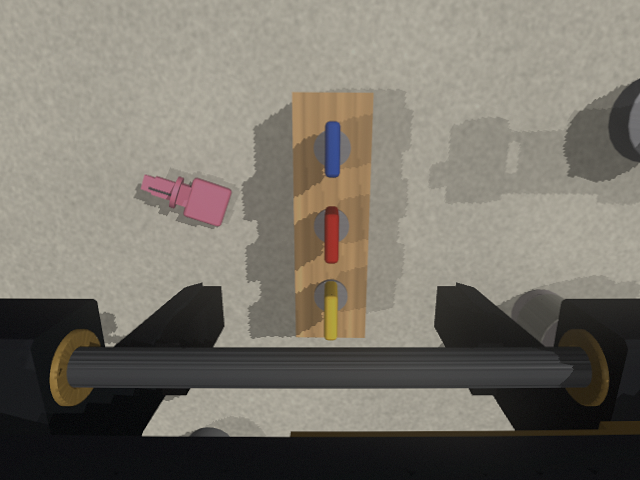

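The wrist view shows blue (333,149), red (332,235) and yellow (331,310) in line in the stand, with the pink decoy lying off to the left at (195,198). The red one is the middle key.

```bash
cat > key.py <<'E'
from w import *
s,f,T=wrist(); print(f["cx"],f["cy"])
hsv=cv2.cvtColor(f["frame"],cv2.COLOR_RGB2HSV); W={}
for nm,lo,hi in(("red",(0,150,60),(6,255,255)),("blue",(105,150,60),(125,255,255)),("yel",(24,150,60),(35,255,255))):
    m=cv2.inRange(hsv,lo,hi); m[:,:315]=0;m[:,350:]=0;m[345:]=0;m[:110]=0
    n,l,st,c=cv2.connectedComponentsWithStats(m);i=1+np.argmax(st[1:,4])
    ys,xs=np.where(l==i); p=np.array([onplane(f,x,y,.091,T)[:2] for x,y in zip(xs,ys)])
    mm,ev,_=cv2.PCACompute2(p.astype(np.float32),np.empty(0))
    W[nm]=mm[0]; print(nm,st[i],mm[0],np.degrees(np.arctan2(ev[0,0],-ev[0,1]))%180, np.ptp(p@ev[0]))
    z=[bydepth(f,x,y,T)[2] for x,y in zip(xs,ys)]; print("  z",np.median(z))
d=W["blue"]-W["yel"]; print(np.hypot(*d),"yaw",np.degrees(np.arctan2(-d[0],d[1])))
E
python3 key.py
```

```text
328.8591584139205 241.65374385891434
red [323 207  14  56 698] [ 0.529152   -0.15421501] 16.447739 0.03905704127092746
  z 0.09108800661330946
blue [327 126  11  49 340] [ 0.51482666 -0.1015658 ] 15.745682 0.030363041633750837
  z 0.09116573128597225
yel [326 297   9  41 356] [ 0.54724103 -0.21358581] 16.69983 0.032100554262692704
  z 0.09130540716704005
0.1166155 yaw 16.138453
```

Request:
drive_tool --pt "0 0 -0.03 0 0 -0.004 1" --pt "0 0 -0.03 0 0 0 1" --pt "0 0.001 -0.03 0 0 0 1" --pt "0 0 -0.025 0 0 0 1" --pt "0 0 -0.02 0 0 0 1" --pt "0 0 -0.009 0 0 0 1" --pt "0 0 0 0 0 0 1" --pt "0 0 0 0 0 0 0" --pt "0 0 0 0 0 0 0" --pt "0 0 0 0 0 0 0" --pt "0 0 0 0 0 0 0" --pt "0 0 0 0 0 0 0" --newtons 50

```text
clock: 4.8
tcp_pos: [0.5304, -0.1573, 0.0568]
tcp_rot: [180.0, 0.0, 106.6]
ft_force: [-0.5, -0.3, 0.1]
opening: 0.0404
grasp_force: 0.0
```

Request:
drive_tool --pt "0 0 -0.001 0 0 0 0" --pt "0 0 0 0 0 0 0" --pt "0 0 0 0 0 0 0" --pt "0 0 0 0 0 0 0" --pt "0 0 0 0 0 0 0" --pt "0 0 0 0 0 0 0"

```text
clock: 5.55
tcp_pos: [0.5303, -0.1574, 0.0557]
tcp_rot: [-180.0, -0.0, 106.6]
ft_force: [-0.3, 0.2, -0.7]
opening: 0.0096
grasp_force: 50.0
```

Request:
drive_tool --pt "0 0 0.01 0 0 0 0" --pt "0 0 0.02 0 0 0 0" --pt "0 0 0.02 0 0 0 0" --pt "0 0 0.02 0 0 0 0" --pt "0 0 0.02 0 0 0 0" --pt "0 0 0.02 0 0 0 0" --pt "0 0 0 0 0 0 0" --pt "0 0 0 0 0 0 0"

```text
clock: 6.55
tcp_pos: [0.53, -0.1571, 0.1653]
tcp_rot: [-180.0, -0.0, 106.6]
ft_force: [0.3, -0.2, -0.6]
opening: 0.0097
grasp_force: 50.0
```

```bash
python3 w.py whold.png
python3 - <<'E'
from h import *
i=cv2.imread("pics/whold.png")[200:380,208:448]; cv2.imwrite("pics/whold_c.png",cv2.resize(i,(800,600),interpolation=cv2.INTER_CUBIC))
E
```

```text
6.55 [ 0.53002096 -0.15713157  0.16531496] [-1.79972665e+02 -2.21597109e-02  1.06624318e+02] [ -7.4  28.5  25.3 107.8 -16.1  47.3  42.8]
[[ 0.9587  0.2746  0.074   0.5099]
 [ 0.2844 -0.9245 -0.2539 -0.092 ]
 [-0.0013  0.2644 -0.9644  0.3118]
 [ 0.      0.      0.      1.    ]]
383.9675486138197 [[-0.002 -0.964 -0.265  0.068]
 [ 1.    -0.001 -0.001 -0.001]
 [ 0.001 -0.265  0.964 -0.146]
 [ 0.     0.     0.     1.   ]]
```

View pics/whold_c.png

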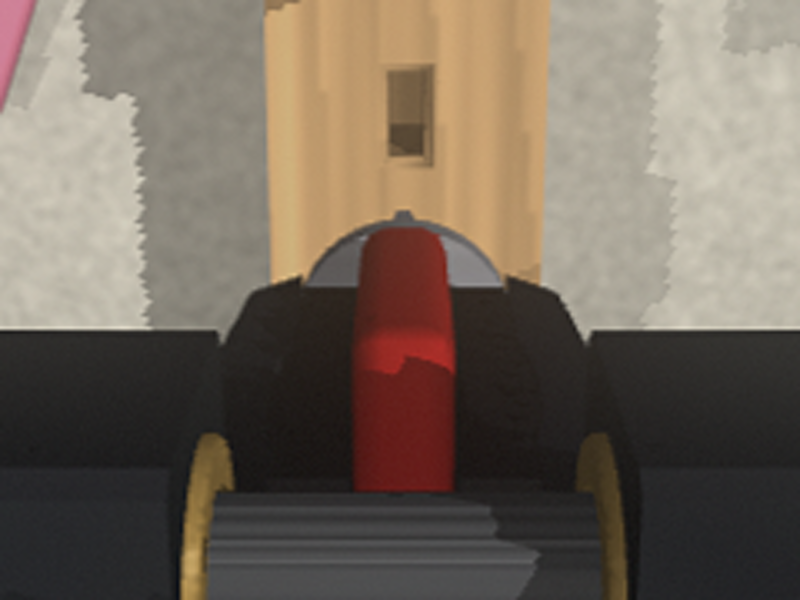

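The crop shows the red key gripped square: bow centre at column 404 of the crop, collar front edge at row 222 (about image (329,266.6)), which matches an offset of about 0. The emptied stand slot is at about image (331,234.5).

Run:
```python
from w import *
s,f,T=wrist(); p=onplane(f,331.1,234.5,.045,T); print(p,s["tcp_pos"])
```

```text
[ 0.53012133 -0.1565671   0.045     ] [ 0.52984121 -0.15710744  0.16502146]
```

Request:
drive_tool --pt "-0.005 0.041 0 0 0 -0.0665 0" --pt "-0.005 0.041 0 0 0 -0.0665 0" --pt "-0.005 0.041 0 0 0 -0.0665 0" --pt "-0.005 0.041 0 0 0 -0.0665 0" --pt "-0.005 0.041 0 0 0 -0.0665 0" --pt "-0.005 0.041 0 0 0 -0.0665 0" --pt "-0.005 0.041 0 0 0 -0.0665 0" --pt "-0.005 0.041 0 0 0 -0.0665 0" --pt "-0.005 0.041 0 0 0 -0.0665 0" --pt "0 0 0 0 0 0 0" --pt "0 0 0 0 0 0 0"

```text
clock: 8.02
tcp_pos: [0.4852, 0.2107, 0.1652]
tcp_rot: [-180.0, 0.1, 72.3]
ft_force: [0.6, -1.1, -0.9]
opening: 0.0094
grasp_force: 50.0
```

```bash
python3 w.py wlock.png
python3 - <<'E'
from h import *
i=cv2.imread("pics/wlock.png")[170:350,208:448]; cv2.imwrite("pics/wlock_c.png",cv2.resize(i,(800,600),interpolation=cv2.INTER_CUBIC))
E
```

```text
8.025 [0.48520174 0.21069829 0.16522662] [-1.79985956e+02  8.18591945e-02  7.23347523e+01] [-53.   27.5  31.8 111.5 -19.5  46.5 -28.1]
[[ 9.523e-01 -2.940e-01 -8.170e-02  5.050e-01]
 [-3.051e-01 -9.179e-01 -2.537e-01  2.757e-01]
 [-4.000e-04  2.665e-01 -9.638e-01  3.116e-01]
 [ 0.000e+00  0.000e+00  0.000e+00  1.000e+00]]
383.9675486138197 [[-0.002 -0.964 -0.265  0.068]
 [ 1.    -0.002 -0.001 -0.001]
 [ 0.    -0.265  0.964 -0.146]
 [ 0.     0.     0.     1.   ]]
```

View pics/wlock_c.png

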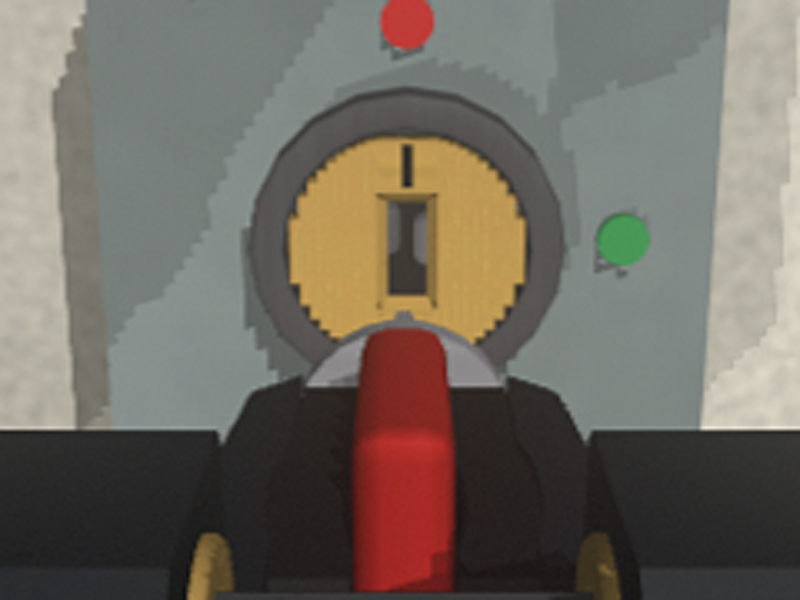

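The slot mouth is at crop (407,250), which is image (330.1,245.2), with its pointer towards the red dot. The slot runs in line with the key.

Run:
```python
from w import *
s,f,T=wrist(); print(onplane(f,330.1,245.2,.08,T),s["tcp_pos"])
for p in((407,145),(407,187),(407,22)): print(onplane(f,208+p[0]*.3,170+p[1]*.3,.07 if p[1]<50 else .08,T))
```

```text
[0.48558328 0.2117222  0.08      ] [0.485397   0.21013356 0.16537125]
[0.49177057 0.23099439 0.08      ]
[0.48934443 0.22343752 0.08      ]
[0.49835325 0.25140667 0.07      ]
```

Request:
drive_tool --pt "0 0.0005 -0.012 0 0 0 0" --pt "0 0 -0.012 0 0 0 0" --pt "0 0 -0.01 0 0 0 0" --pt "0 0 -0.007 0 0 0 0" --pt "0 0 -0.004 0 0 0 0" --pt "0 0 -0.003 0 0 0 0" --pt "0 0 -0.003 0 0 0 0" --pt "0 0 0 0 0 0 0" --newtons 60

```text
clock: 9.12
tcp_pos: [0.4854, 0.2122, 0.1147]
tcp_rot: [-180.0, 0.0, 72.3]
ft_force: [0.4, -0.6, -1.0]
opening: 0.0099
grasp_force: 60.0
```

Request:
drive_tool --pt "0 0 -0.002 0 0 0 0" --pt "0 0 -0.002 0 0 0 0" --pt "0 0 -0.002 0 0 0 0" --pt "0 0 0 0 0 0 0"

```text
clock: 9.62
tcp_pos: [0.4853, 0.2121, 0.1085]
tcp_rot: [-180.0, 0.0, 72.3]
ft_force: [0.1, 0.6, 0.4]
opening: 0.0092
grasp_force: 60.0
```

Request:
drive_tool --pt "0 0 -0.002 0 0 0 0" --pt "0 0 -0.002 0 0 0 0" --pt "0 0 -0.002 0 0 0 0" --pt "0 0 0 0 0 0 0"

```text
clock: 10.12
tcp_pos: [0.4853, 0.2121, 0.1025]
tcp_rot: [-180.0, 0.0, 72.3]
ft_force: [-0.4, -0.0, -0.5]
opening: 0.0092
grasp_force: 60.0
```

Request:
drive_tool --pt "0 0 -0.002 0 0 0 0" --pt "0 0 -0.002 0 0 0 0" --pt "0 0 -0.002 0 0 0 0" --pt "0 0 0 0 0 0 0"

```text
clock: 10.62
tcp_pos: [0.4856, 0.2124, 0.0968]
tcp_rot: [180.0, -0.0, 72.3]
ft_force: [-0.1, 0.8, 1.6]
opening: 0.0093
grasp_force: 60.0
```

Request:
drive_tool --pt "0 0 -0.002 0 0 0 0" --pt "0 0 -0.002 0 0 0 0" --pt "0 0 -0.002 0 0 0 0" --pt "0 0 0 0 0 0 0"

```text
clock: 11.12
tcp_pos: [0.4863, 0.2124, 0.0909]
tcp_rot: [179.9, -0.1, 72.3]
ft_force: [1.7, 0.1, -0.8]
opening: 0.0093
grasp_force: 60.0
```

```bash
python3 w.py wins.png
python3 - <<'E'
from h import *
f=grab_frame("scene"); a=cv2.resize(f["frame"][150:240,350:470],(400,300),interpolation=cv2.INTER_CUBIC)[:,:,::-1]
i=cv2.imread("pics/wins.png")[170:350,208:448]; cv2.imwrite("pics/wins_c.png",np.hstack([cv2.resize(i,(400,300)),a]))
E
```

```text
11.125 [0.4863101  0.21239802 0.09090933] [ 1.79904847e+02 -5.93802800e-02  7.23217517e+01] [-49.3  34.3  27.2 113.4 -24.7  37.9 -24. ]
[[ 0.9522 -0.2949 -0.0793  0.5057]
 [-0.3054 -0.9183 -0.252   0.2772]
 [ 0.0015  0.2641 -0.9645  0.2375]
 [ 0.      0.      0.      1.    ]]
383.9675486138197 [[-0.002 -0.964 -0.265  0.068]
 [ 1.    -0.002 -0.001 -0.001]
 [ 0.    -0.265  0.964 -0.146]
 [ 0.     0.     0.     1.   ]]
```

View pics/wins_c.png

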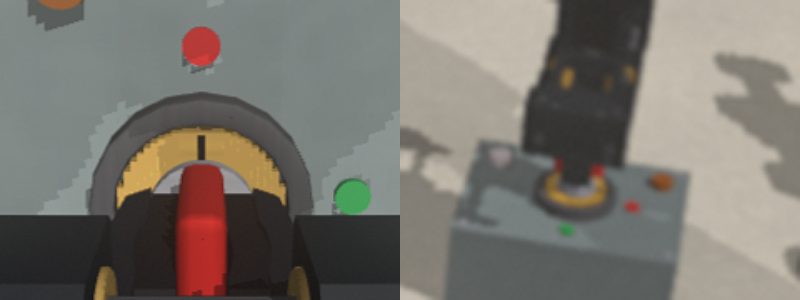

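The key is in. The collar's front edge is still at about row 266 in the hand, so it has not slipped, and the collar lies just over the brass. The pointer is still at red. Next I press until it seats.

Request:
drive_tool --pt "0 0 -0.001 0 0 0 0" --pt "0 0 0 0 0 0 0"

```text
clock: 11.48
tcp_pos: [0.4864, 0.2124, 0.0906]
tcp_rot: [179.9, -0.1, 72.3]
ft_force: [-0.2, 0.1, 9.0]
opening: 0.0097
grasp_force: 60.0
```

Request:
drive_tool --pt "0 0 -0.001 0 0 0 0" --pt "0 0 0 0 0 0 0"

```text
clock: 11.72
tcp_pos: [0.4865, 0.2125, 0.0905]
tcp_rot: [179.9, -0.1, 72.3]
ft_force: [-2.5, -0.1, 18.8]
opening: 0.0097
grasp_force: 60.0
```

Request:
drive_tool --pt "0 0 0 0 0 -0.04 0" --pt "0 0 0 0 0 0.08 0" --pt "0 0 0 0 0 -0.08 0" --pt "0 0 0 0 0 0.04 0" --pt "0 0 0 0 0 0 0"

```text
clock: 12.35
tcp_pos: [0.4865, 0.2124, 0.0905]
tcp_rot: [179.9, -0.1, 72.3]
ft_force: [-2.6, -1.0, 18.6]
opening: 0.0094
grasp_force: 60.0
```

Request:
drive_tool --pt "0 0 0 0 0 -0.08 0" --pt "0 0 0 0 0 -0.08 0" --pt "0 0 0 0 0 -0.08 0" --pt "0 0 0 0 0 -0.08 0" --pt "0 0 0 0 0 -0.08 0" --pt "0 0 0 0 0 -0.08 0" --pt "0 0 0 0 0 -0.08 0" --pt "0 0 0 0 0 -0.08 0" --pt "0 0 0 0 0 -0.08 0" --pt "0 0 0 0 0 -0.08 0" --pt "0 0 0 0 0 0 0"

```text
clock: 13.72
tcp_pos: [0.4863, 0.2123, 0.0905]
tcp_rot: [-179.9, -0.1, 26.4]
ft_force: [-2.5, -0.5, 21.2]
opening: 0.0093
grasp_force: 60.0
```

Request:
drive_tool --pt "0 0 0 0 0 -0.08 0" --pt "0 0 0 0 0 -0.08 0" --pt "0 0 0 0 0 -0.08 0" --pt "0 0 0 0 0 -0.08 0" --pt "0 0 0 0 0 -0.08 0" --pt "0 0 0 0 0 -0.08 0" --pt "0 0 0 0 0 -0.08 0" --pt "0 0 0 0 0 -0.08 0" --pt "0 0 0 0 0 -0.08 0" --pt "0 0 0 0 0 -0.06 0" --pt "0 0 0 0 0 0 0"

```text
clock: 15.1
tcp_pos: [0.4862, 0.2124, 0.0905]
tcp_rot: [-179.9, -0.0, -18.2]
ft_force: [-4.1, -0.2, 22.4]
opening: 0.0097
grasp_force: 60.0
```

Run:
```python
from w import *
s,f,T=wrist(); print({k:np.round(v,3) for k,v in s.items()})
cv2.imwrite("pics/fin.png",np.hstack([cv2.resize(f["frame"][150:350,188:468],(560,400)),cv2.resize(grab_frame("scene")["frame"][150:240,370:424],(240,400))])[:,:,::-1])
```

```text
{'clock': np.float64(15.1), 'joints': array([-64.71 ,  42.592,  49.909, 114.153, -46.534,  45.644, -95.42 ]), 'joint_vel': array([ 0.229, -0.247, -0.322,  0.028,  0.315, -0.068,  0.896]), 'joint_torque': array([  0.835, -36.999,  11.145, -11.564,  -0.372,  -1.375,  -0.307]), 'tcp_pos': array([0.486, 0.212, 0.09 ]), 'tcp_rot': array([-1.79888e+02, -5.00000e-03, -1.82450e+01]), 'ft_force': array([-4.099, -0.187, 22.395]), 'torque': array([-0.034,  1.073,  0.112]), 'grasp_force': np.float64(60.007), 'opening': np.float64(0.01)}
```

View pics/fin.png

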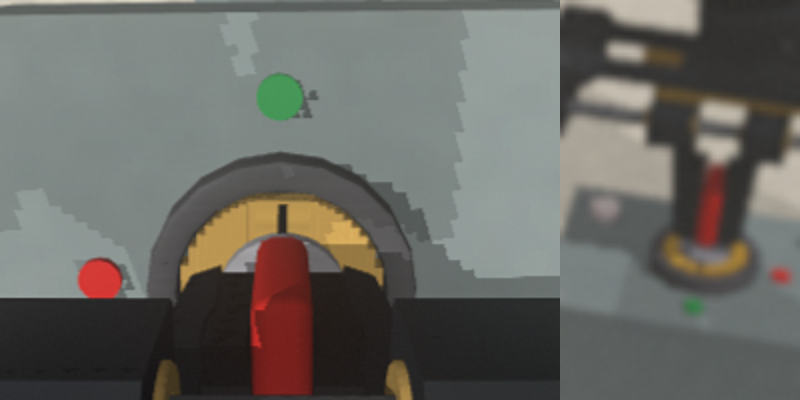

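The pointer (282,217) lines up with the green dot (280,97), and the wrist moment of 0.11 N m matches the spring at a quarter turn. The key is seated and held at 60 N.

```bash
python3 -c "
from workcell import *
print(hand_in())"
```

```text
the job is handed in; nothing more can be done
None
```

I handed the job in with the red key home in the keyway, turned a full quarter turn to the green mark and still gripped at 60 N; `hand_in()` returned no verdict, so I don't know how it was judged.

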